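# Load the clock-plate carrier under the leaf spring of the inspection jig

### The job

Load the inspection jig: with your fingertips press the steel carrier plate down hard on its sprung bed and, keeping it pressed, slide it under the crossbar and the leaf spring until it is fully home against the end stop and the sprung bed pops back up behind it; then take your hand away. Only press and push the carrier, never lift it, and leave the other things on the bench where they are.

Things in the scene. Friction and masses are not known exactly. Their poses are not given: they have to be found in the camera images.
- jig: fixed jig; origin on the bench, +x the loading direction, z up. Grey base 254 x 90 x 16 mm (x -112 to 142 mm); two side rails along x, tops 36 mm above the bench, leave a channel 58 mm wide centred on y = 0. In it the sprung bed (x -112 to 6 mm), then the fixed home bed (x 9 to 130 mm, top 24 mm above the bench). Carrier fully home: its origin at x = 70 mm, 24 mm above the bench
- crossbar (a point): middle of the underside of the jig's dark crossbar, 39.5 mm above the bench; the bar spans the channel from jig x 58 to 66 mm, its top 51 mm above the bench. The carrier must pass under it
- end_stop (a point): foot of the end stop's face at the far end of the channel, jig x = 130 mm, 24 mm above the bench; the stop is 20 mm high
- leaf (a joint): steel leaf spring 20 mm wide hung behind the crossbar, sloping down towards jig +x to a tip at jig x 107 mm, 30 mm above the bench when free (0 rad); it is lifted about 0.15 rad by the carrier, presses on it with about 4 N and drags
- lifter (a joint): sprung bed, moves straight down: 0 = up (top 32 mm above the bench), 0.008 m = fully down (24 mm, level with the home bed). About 8 N starts it, 11 N brings it fully down; up to 25 N is harmless. Bed up: the carrier's nose strikes the crossbar, 4.5 mm too high; fully down: 3.5 mm clear. It springs up behind the carrier's tail once that is past it (last 4 mm before home)
- carrier: loose steel plate 120 x 56 x 12 mm, about 0.3 kg, in the channel on the sprung bed; origin at the centre of its underside, +x its nose (as jig +x). Thin brass sheet on its front half. Push ledge across its top: x -28 to -22 mm, 44 mm wide, 10 mm high. The bare top behind it (x -60 to -28 mm) is for the fingertips: press down there and push forward on the ledge
- press_pad (a point): middle of the bare top behind the carrier's push ledge (carrier x = -44 mm, on the top face)
- loupe: black eyeglass loupe, a truncated cone 38 mm across and 32 mm high; origin at the centre of its underside; not part of the job, leave it
- jar: small amber jar, 38 mm across, 45 mm high; origin at the centre of its underside; not part of the job, leave it
- gearwheel: brass clock wheel lying flat, 52 mm across, 4 mm thick with a 10 mm hub up to 20 mm; origin at the centre of its underside; not part of the job, leave it
- weight: brass clock weight, upright cylinder 36 mm across, 66 mm high with its stem; origin at the centre of its underside; not part of the job, leave it
- screwdriver: screwdriver 150 mm long lying flat, handle to its -x; origin at the middle of its underside; not part of the job, leave it
- cup: black plastic cup 60 mm across, 50 mm high; origin at the centre of its underside; not part of the job, leave it
There are look-alikes about, which are no part of the job. What is meant by the carrier is not green or orange, and is the larger of those in its own colour.

How it is judged:
By the outcome, as a careful person would: the job done as asked, in the order asked, and still so for the second after the job is handed in, with the robot touching nothing.
It also fails if it takes over 38 s, if anything falls off the work surface, if the arm or the gripper's body presses on something with over 40 N, if the wrist force passes 120 N, or if a joint passes its speed limit or range.

### The arm

A 6-joint arm with a two-finger parallel gripper is mounted at the origin on the work surface. World frame = base frame: x ahead of the robot, y to its left, z up, the work surface at z = 0. Lengths are in mm, angles in rad, forces in N, time in s.
With the tool pointing down it reaches from about 300 to 775 mm from the base axis. Payload 14.6 kg.
Tool frame: the origin (TCP) lies between the finger pads; the fingertips stand 22 mm ahead of it and the grasp point (between the pads) lies 3 mm ahead of it (manip.tcp_to_tips is the distance from the TCP to the fingertips, in mm); y points along the fingers, z is the direction in which the jaws open and shut, and the axes are right-handed (so a half turn about y gives the same grasp; the last joint's range is limited). The gripper opens to 94 mm and grips with 3 to 60 N. Pads are 16 mm wide; open, the fingers measure 119 mm over their backs; the gripper's body (75 mm by 177 mm) begins 78 mm behind the grasp point.
Start: joints at [-1.232, 0.3, 1.521, -0, 1.321, -0.067], TCP at [217.107, -505.326, 227.446] pointing down, gripper open.
Joint ranges: [-3.03, 3.03], [-0.79, 2.21], [0.23, 2.52], [-1.04, 4.18], [0, 3.07], [-2.55, 2.55]. Speed limits (rad/s): [2.22, 2.22, 2.57, 3.14, 3.14, 3.14].

### API

Orientations are given as [roll, pitch, yaw] about the fixed x, y, z axes, in that order (R = Rz(yaw) Ry(pitch) Rx(roll)).
In Python, from cell import manip gives the robot as it stands.
- The arm moves only by the shell command python3 -m jog 'ROWS' [OPENING] [FORCE]. ROWS is JSON, one flat list of numbers, 6 for each row, row after row: the shift along the tool's x, y, z in mm, then the turn, a rotation vector about the tool's x, y, z in degrees. A call has 1 to 10 rows; each row is the pose to reach, as a shift and turn from the pose commanded when the call began, along the tool's axes at that moment; what a row does not reach only later rows make up. A row lasts 1/12 s, in which the tool goes at most 41.7 mm and 7.16 degrees, less where a joint would pass 70% of its speed; a pose out of reach is approached as far as the arm can. A call with a gripper value outside its range is refused whole. OPENING is the finger opening in mm, from 0 to 94, set as the call begins (- or left out, the last holds). The fingers move at their own pace and stop on an object; FORCE is the grip in N (left out, the last holds). Time passes only in rows, so rows that repeat a pose let the fingers close. It gives the time, the measured TCP pose, the force and the opening at its end, in the units of the state.
- manip.read_state(): the state, without advancing time (a new reading comes with each control period).
- manip.camera(name): name is "scene" or "top"; returns a dict with "img" (480x640x3 uint8, red, green, blue), "intrinsics" (3x3 intrinsics, pixels), "origin" and "orientation" of the camera in the world. Camera axes: x right, y down, z forward; pixel columns grow to the right and rows downward; lengths in mm; the calibration is good to about 2 mm. A picture is of the moment at which its call begins. There is no depth.
- manip.sign_off(): hands the job in, once; it reports no verdict.
Trained networks look in a picture, given as the dict that the camera call returned (one of the last four; its "shot" number tells which), for a name from the list of things; names that differ only in an ending like _2 or _b are one class to them, and where a whole thing is asked for, a point or a joint stands for the part that bears it (a point fixed in the world has none). Each returns a list of dicts, best first, with "score" (0 to 1); they miss things now and then, are a little off and sometimes report something else, mostly with a low value. They report only what shows in the picture. A call takes as long as a camera call. They do not tell look-alikes from the thing itself.
- manip.masks_of(thing, picture): "pixels" (480x640 bool, what is visible of it) and "xy" ([column, row] in pixels, amid what is visible of it).
- manip.tip_of(thing, picture): "xy" ([column, row] in pixels: a listed point, or the origin of a listed thing).
The state is a dict: "clock": time; "joints": joint angles; "qd": joint speeds; "effort": joint torques, N m; "eef_pos": TCP position; "eef_rot": TCP orientation; "wrist_force": force on the tool from outside, world axes, zero at the start; "moment": the same for the moment, N m; "finger_gap": finger opening in mm.
Only numpy, scipy, OpenCV 4.12 (cv2) and the standard library are available. Lean on these libraries where they do the work, as an engineer would, in place of code of your own. Each camera call takes 0.05 s, during which the arm holds its last target.

## Working session

There is one attempt and no reset: what is moved stays moved. The work goes in short steps, Python scripts to look and compute and a shell command to move; the robot and the scene stay as the last step left them, time stands still between calls to the robot, and variables do not carry over. Pictures are saved under pics/ and viewed, and the job is handed in when it is done.

```bash
mkdir -p pics; ls
cat > h.py <<'E'
import numpy as np,cv2
from cell import manip
from scipy.spatial.transform import Rotation as R
def Rm(o):
    o=np.array(o,float)
    return o if o.shape==(3,3) else R.from_euler('xyz',o).as_matrix()
def save(c,n): cv2.imwrite('pics/'+n,c['img'][:,:,::-1])
def ray(c,uv):
    K=np.array(c['intrinsics']);d=np.linalg.inv(K)@[uv[0],uv[1],1]
    return np.array(c['origin']),Rm(c['orientation'])@d
def at(c,uv,z):
    o,d=ray(c,uv);return o+d*(z-o[2])/d[2]
def px(c,p):
    K=np.array(c['intrinsics']);q=K@(Rm(c['orientation']).T@(np.array(p)-c['origin']));return q[:2]/q[2]
E
python3 - <<'E'
from h import *
for n in ('scene','top'):
    c=manip.camera(n);save(c,n+'0.png');print(n,c['origin'],c['orientation'],c['intrinsics'])
    for t in ('jig','carrier','press_pad','crossbar','end_stop'):
        try:
            for r in manip.tip_of(t,c)[:4]: print(t,r['score'],np.round(r['xy'],1), at(c,r['xy'],{'jig':0,'carrier':32,'press_pad':44,'crossbar':39.5,'end_stop':24}[t]).round(1))
        except Exception as e: print(t,e)
print(manip.read_state(), manip.tcp_to_tips)
E
```

```text
pics
scene [1100.02275653 -422.66209092  884.69390989] [-2.47235327 -0.00782612  0.92397727] [[484.24331781   0.         317.18064437]
 [  0.         484.24331781 241.7144468 ]
 [  0.           0.           1.        ]]
jig 0.65 [216.8 263.7] [ 461.3 -213.9    0. ]
carrier 0.96 [157.3 377. ] [ 643.  -436.6   32. ]
carrier 0.91 [356.6 244.2] [624.2  55.6  32. ]
carrier 0.91 [346.3 192.1] [484.9 139.4  32. ]
carrier 0.68 [268.6 260. ] [ 543.1 -126.3   32. ]
press_pad 0.92 [258.  239.9] [ 490.8 -118.8   44. ]
press_pad 0.8 [369.9 243. ] [645.9  74.7  44. ]
press_pad 0.64 [169.2 367.6] [ 645.9 -411.1   44. ]
press_pad 0.58 [340.  196.7] [496.4 109.8  44. ]
crossbar 0.81 [283.4 290.8] [ 631.7 -147.9   39.5]
end_stop 0.89 [299.3 318.1] [ 695.8 -154.1   24. ]
top [ 471.98766275    4.17335748 1062.75116742] [-3.02252509 -0.0318375  -1.58970024] [[457.23652828   0.         313.23498273]
 [  0.         457.23652828 245.32590196]
 [  0.           0.           1.        ]]
jig 0.64 [355.3 261.5] [ 558.9 -129.8    0. ]
carrier 0.92 [231.1 306.9] [459.7 154.3  32. ]
carrier 0.82 [270.1 241.8] [604
[... 356 characters left out ...]
.5   24. ]
{'clock': 0.6, 'joints': array([-1.23159847e+00,  2.99878503e-01,  1.52097354e+00,  5.15021735e-05,
        1.32072436e+00, -6.66374662e-02]), 'qd': array([-9.61339531e-05, -5.86178006e-04, -7.49911560e-04,  1.33710522e-03,
       -1.36289735e-03,  6.69942258e-04]), 'effort': array([-5.10638420e-04, -5.31487334e+01, -3.52828681e+01,  7.07821129e-02,
        2.13194336e-02, -7.39520760e-05]), 'eef_pos': array([ 217.12082024, -505.32530113,  227.46858282]), 'eef_rot': array([-1.57077679e+00,  4.87073282e-05, -2.73577007e+00]), 'wrist_force': array([-0.28210446, -0.1860514 ,  0.03027004]), 'moment': array([ 0.04173181, -0.01919322, -0.06823634]), 'finger_gap': 93.71777458336734} 22.0
```

View pics/scene0.png

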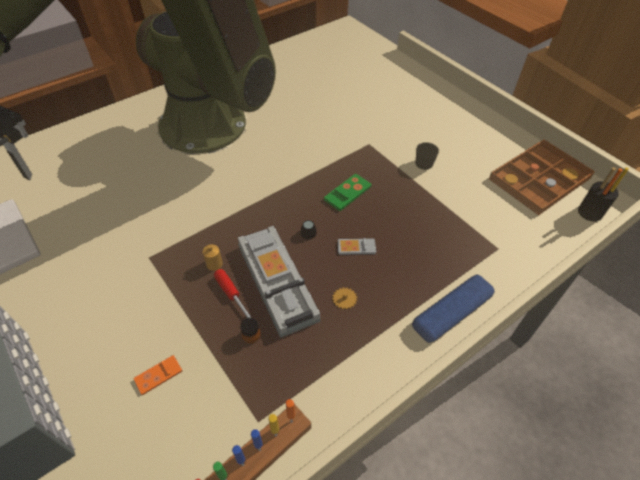

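View pics/top0.png

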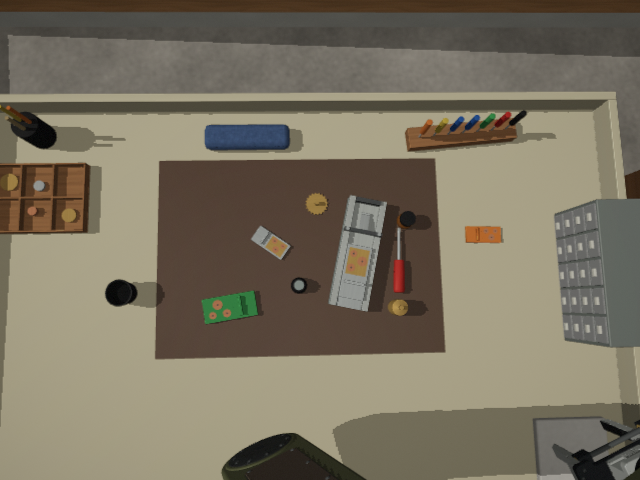

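The scene shows four carrier-like plates. Scene pixels are: grey in the jig (270,262), small grey (357,246), green (348,191) and orange (158,375). The one meant is grey, the larger of the greys and in the jig's channel. I'll confirm it in a crop.

Run:
```python
from h import *
a=manip.camera('scene');b=manip.camera('top')
cv2.imwrite('pics/cs.png',cv2.resize(a['img'][215:345,225:335,::-1],None,fx=4.5,fy=4.5,interpolation=cv2.INTER_CUBIC))
cv2.imwrite('pics/ct.png',cv2.resize(b['img'][185:320,240:420,::-1],None,fx=4.3,fy=4.3,interpolation=cv2.INTER_CUBIC))
```

```text
(no output)
```

View pics/cs.png

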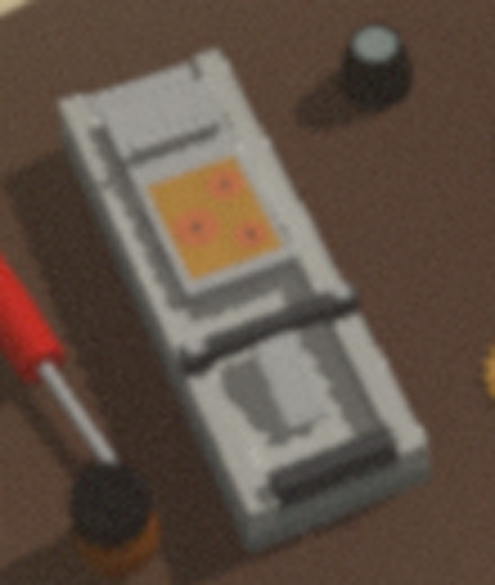

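View pics/ct.png

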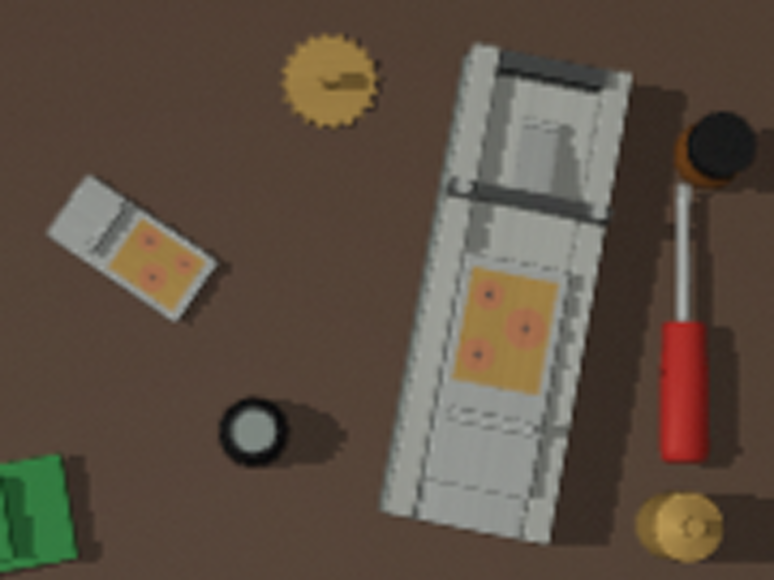

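Confirmed: the target is the larger grey plate, in the jig. In the top crop its ledge is at about (490,420) and its tail at about (480,488). Next I'll fit the jig pose from corners in both views.

```bash
cat > fit.py <<'E'
from h import *
from scipy.optimize import least_squares
a=manip.camera('scene');b=manip.camera('top')
S=lambda u,v:(u/4.5+225-.4,v/4.5+215-.4); T=lambda u,v:(u/4.3+240-.4,v/4.3+185-.4)
obs=[(b,T(475,43),(142,45,36)),(b,T(632,73),(142,-45,36)),(b,T(381,512),(-112,45,36)),(b,T(549,543),(-112,-45,36)),
(a,S(62,100),(-112,-45,36)),(a,S(218,50),(-112,45,36)),(a,S(425,440),(142,45,36)),(a,S(248,525),(142,-45,36))]
def W(p,q): 
    c,s=np.cos(p[2]),np.sin(p[2]);return np.array([p[0]+c*q[0]-s*q[1],p[1]+s*q[0]+c*q[1],q[2]])
f=lambda p:np.concatenate([px(c,W(p,q))-uv for c,uv,q in obs])
r=least_squares(f,[560,-130,-.2],x_scale=[10,10,.05]);print(r.x,r.fun.reshape(-1,2).round(1))
def J(w,p=r.x):
    c,s=np.cos(p[2]),np.sin(p[2]);d=np.array(w)[:2]-p[:2];return np.array([c*d[0]+s*d[1],-s*d[0]+c*d[1]]).round(1)
for n,c,uv,z in [('ledge L',b,T(450,414),54),('ledge R',b,T(537,428),54),('tail L',b,T(430,481),44),('tail R',b,T(526,496),44),('nose L',b,T(470,258),44),('nose R',b,T(562,272),44),
('sc ledge',a,S(133,158),54),('sc ledge',a,S(220,126),54),('sc nose',a,S(198,290),44),('sc nose',a,S(285,258),44),('bar L',b,T(450,187),51),('bar R',b,T(606,213),51)]:
    print(n,J(at(c,uv,z)))
E
python3 fit.py
```

```text
[ 5.66263455e+02 -1.29820410e+02 -2.16588294e-01] [[-0.7 -1.8]
 [ 1.1 -1. ]
 [-0.  -1.8]
 [ 0.4 -1. ]
 [-2.2 -0.4]
 [ 0.5 -1.8]
 [ 0.9 -0.6]
 [-1.5 -2.8]]
ledge L [-60.   20.2]
ledge R [-58.1 -25.1]
tail L [-95.3  22.9]
tail R [-93.1 -27.3]
nose L [22.8 24.4]
nose R [ 25.2 -24.4]
sc ledge [-46.2 -24.4]
sc ledge [-47.3  20.8]
sc nose [ 31.1 -21.6]
sc nose [31. 22.]
bar L [56.4 42.2]
bar R [ 59.3 -40.5]
```

```bash
python3 -m jog '[-12,2,-8,0,1,0, -41,6,-25,0,4,0, -73,11,-45,0,6,0, -106,16,-65,0,9,0, -138,20,-85,0,12,0, -171,25,-105,0,15,0, -203,30,-126,0,18,0, -235,35,-146,0,21,0, -268,40,-166,0,24,0, -300,45,-186,0,26,0]' 14 20
cat > goal.py <<'E'
from h import *
import sys
g=np.array([float(v) for v in sys.argv[1:4]]);yaw=float(sys.argv[4])
s=manip.read_state();M=Rm(s['eef_rot']);print(s['clock'],s['eef_pos'].round(1),s['eef_rot'].round(3),s['wrist_force'].round(1),s['finger_gap'])
print('shift',(M.T@(g-s['eef_pos'])).round(1),'turn',np.degrees(R.from_matrix(M.T@Rm([-np.pi/2,0,yaw])).as_rotvec()).round(1))
E
python3 goal.py 491 -114 110 2.925
```

```text
clock: 1.63
eef_pos: [420.1, -214.3, 182.5]
eef_rot: [-1.571, 0.001, 3.091]
wrist_force: [0.0, -1.2, -0.5]
finger_gap: 30.8
1.6333 [ 420.1 -214.3  182.5] [-1.571e+00  1.000e-03  3.091e+00] [ 0.  -1.2 -0.5] 30.750754233778775
shift [ -65.6   72.5 -103.8] turn [-0.   9.5 -0. ]
```

```bash
python3 -m jog '[-16,15,-25,0,2,0, -32,30,-50,0,5,0, -46,45,-75,0,7,0, -58,58,-92,0,9,0, -64,68,-101,0,9.5,0, -66,72,-104,0,9.5,0, -66,72,-104,0,9.5,0, -66,72,-104,0,9.5,0]' 
python3 goal.py 491 -114 110 2.925
python3 - <<'E'
from h import *
for n in('scene','top'):
    c=manip.camera(n);y,x,=(200,200) if n=='scene' else (185,290)
    cv2.imwrite(f'pics/n1{n}.png',cv2.resize(c['img'][y-20:y+130,x:x+160,::-1],None,fx=4,fy=4,interpolation=cv2.INTER_CUBIC))
E
```

```text
clock: 2.3
eef_pos: [490.1, -115.7, 110.8]
eef_rot: [-1.571, 0.0, 2.928]
wrist_force: [0.7, -0.2, 0.1]
finger_gap: 13.7
2.3 [ 490.1 -115.7  110.8] [-1.571  0.     2.928] [ 0.7 -0.2  0.1] 13.736125798157268
shift [-0.5  0.8 -1.9] turn [-0.   0.2 -0. ]
```

View pics/n1scene.png

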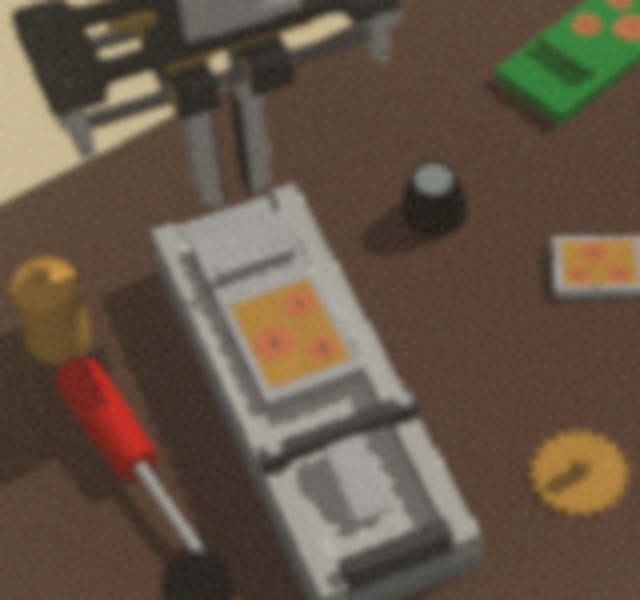

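View pics/n1top.png

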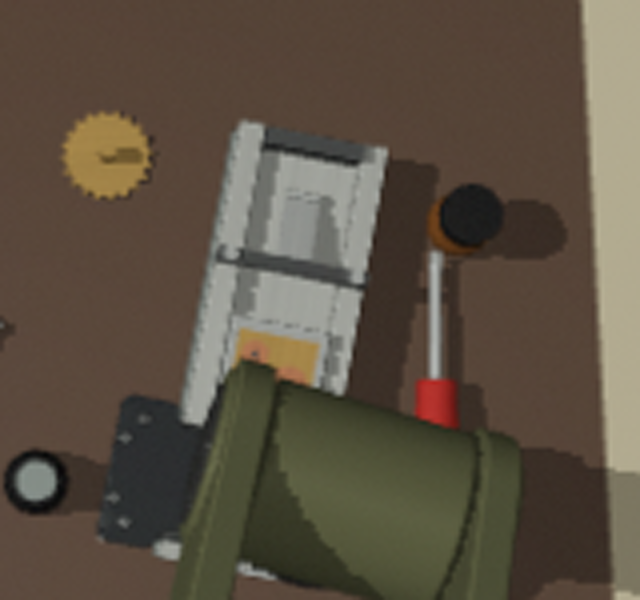

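The scene view shows the fingertips at full-image pixels of about (253,231) and (265,228), behind the ledge. The top view is hidden by the arm. I'll check the camera bias against the known tip position.

Run:
```python
from h import *
c=manip.camera('scene')
w=np.array([490.1,-115.7,88.8]);
u=np.array([.9774,-.211,0]);v=np.array([.211,.9774,0])
for s in(-13,13):
  for t in (-8,8): print(px(c,w+v*s+u*t))
for z in (44,54): print(at(c,(273.6-15,250-10),z))
for t in ['press_pad']:
  print([(r['score'],r['xy'],at(c,r['xy'],44)) for r in manip.tip_of(t,c)[:2]])
```

```text
[250.20972386 225.37014574]
[252.78553479 230.58377642]
[261.54896948 221.56805591]
[264.20540806 226.71412316]
[ 491.79284699 -117.84943486   44.        ]
[ 499.02770265 -121.47516181   54.        ]
[(0.8, [337.2, 199.8], array([500.3547055 ,  98.09374635,  44.        ])), (0.68, [257.5, 238.9], array([ 487.70140385, -118.1111243 ,   44.        ]))]
```

```bash
python3 -m jog '[-1,8,-1,0,0,0, -2,20,-2,0,0,0, -3,31,-2.5,0,0,0, -3,38,-2.5,0,0,0, -3,41,-2.5,0,0,0, -3,41,-2.5,0,0,0]' 
python3 goal.py 494 -114 58 2.925
```

```text
clock: 3.0
eef_pos: [493.3, -113.4, 68.6]
eef_rot: [-1.571, -0.001, 2.928]
wrist_force: [0.4, -0.1, -0.1]
finger_gap: 14.1
3.0 [ 493.3 -113.4   68.6] [-1.571e+00 -1.000e-03  2.928e+00] [ 0.4 -0.1 -0.1] 14.062105698553749
shift [-0.8 10.6  0.4] turn [0.  0.2 0.1]
```

Run:
```python
from h import *
c=manip.camera('scene')
cv2.imwrite('pics/n2.png',cv2.resize(c['img'][200:300,220:320,::-1],None,fx=6,fy=6,interpolation=cv2.INTER_CUBIC))
```

```text
(no output)
```

View pics/n2.png

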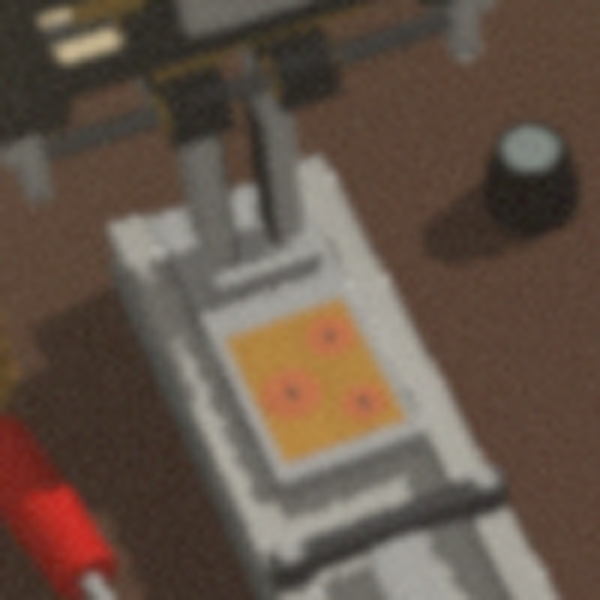

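The scene crop shows the fingertips at (225,258) and (285,240), just behind the ledge at (270,270) and nearly centred. Next I press down.

```bash
python3 -m jog '[0,1.5,-1,0,0,0, 0,3,-1,0,0,0, 0,4.5,-1,0,0,0, 0,6,-1,0,0,0, 0,6,-1,0,0,0]'; python3 -m jog '[0,1,0,0,0,0, 0,2,0,0,0,0, 0,3,0,0,0,0, 0,4,0,0,0,0, 0,4,0,0,0,0]'
```

```text
clock: 3.47
eef_pos: [494.2, -112.5, 63.7]
eef_rot: [-1.571, 0.001, 2.928]
wrist_force: [-2.1, 1.1, 5.3]
finger_gap: 14.0
clock: 3.88
eef_pos: [494.2, -112.5, 59.9]
eef_rot: [-1.571, 0.001, 2.928]
wrist_force: [-3.3, 1.0, 7.5]
finger_gap: 13.9
```

```bash
python3 -m jog '[0,1,0,0,0,0, 0,2,0,0,0,0, 0,3,0,0,0,0, 0,3,0,0,0,0]'; python3 -m jog '[0,0.5,0,0,0,0, 0,1,0,0,0,0, 0,1,0,0,0,0]'
```

```text
clock: 4.22
eef_pos: [494.3, -112.5, 58.0]
eef_rot: [-1.571, 0.001, 2.928]
wrist_force: [-8.4, 3.2, 22.7]
finger_gap: 13.7
clock: 4.47
eef_pos: [494.4, -112.6, 57.9]
eef_rot: [-1.571, 0.001, 2.928]
wrist_force: [-13.0, 4.8, 34.7]
finger_gap: 14.0
```

```bash
python3 -m jog '[0,-1.2,0,0,0,0, -2,-1.2,0,0,0,0, -4,-1.2,0,0,0,0, -6,-1.2,0,0,0,0, -6,-1.2,0,0,0,0]'; python3 -m jog '[-2,0,0,0,0,0, -4,0,0,0,0,0, -6,0,0,0,0,0, -8,0,0,0,0,0, -8,0,0,0,0,0]'
```

```text
clock: 4.88
eef_pos: [498.6, -113.5, 58.0]
eef_rot: [-1.571, -0.004, 2.928]
wrist_force: [-20.3, 5.4, 32.2]
finger_gap: 13.7
clock: 5.3
eef_pos: [506.5, -115.2, 58.0]
eef_rot: [-1.571, -0.003, 2.928]
wrist_force: [-19.4, 4.0, 30.6]
finger_gap: 14.0
```

```bash
cat > look.py <<'E'
import sys
from h import *
c=manip.camera('scene')
cv2.imwrite('pics/'+sys.argv[1],cv2.resize(c['img'][210:340,220:340,::-1],None,fx=4.6,fy=4.6,interpolation=cv2.INTER_CUBIC))
E
python3 look.py n3.png
```

```text
(no output)
```

View pics/n3.png

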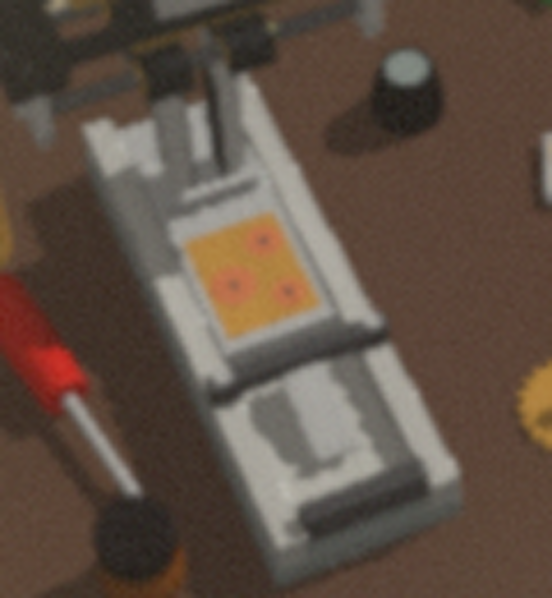

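The carrier advanced (nose now at full-image (270,286)) and is level and centred. The press force is a little high at 30 N, so I'll ease it and go on.

```bash
python3 -m jog '[-2,-0.8,0,0,0,0, -4,-0.8,0,0,0,0, -6,-0.8,0,0,0,0, -8,-0.8,0,0,0,0, -10,-0.8,0,0,0,0, -10,-0.8,0,0,0,0]'
```

```text
clock: 5.85
eef_pos: [516.8, -117.5, 58.2]
eef_rot: [-1.571, -0.002, 2.928]
wrist_force: [-10.8, 2.0, 16.6]
finger_gap: 13.9
```

```bash
python3 -m jog '[-2,0.3,0,0,0,0, -4,0.3,0,0,0,0, -6,0.3,0,0,0,0, -8,0.3,0,0,0,0, -10,0.3,0,0,0,0, -12,0.3,0,0,0,0]';python3 -m jog '[-2,0,0,0,0,0, -4,0,0,0,0,0, -6,0,0,0,0,0, -8,0,0,0,0,0, -10,0,0,0,0,0, -12,0,0,0,0,0]'; python3 look.py n4.png
```

```text
clock: 6.35
eef_pos: [528.1, -119.9, 58.1]
eef_rot: [-1.571, -0.003, 2.928]
wrist_force: [-15.3, 3.0, 22.6]
finger_gap: 13.8
clock: 6.85
eef_pos: [539.9, -122.5, 58.1]
eef_rot: [-1.571, -0.003, 2.928]
wrist_force: [-16.0, 3.0, 22.1]
finger_gap: 13.9
```

View pics/n4.png

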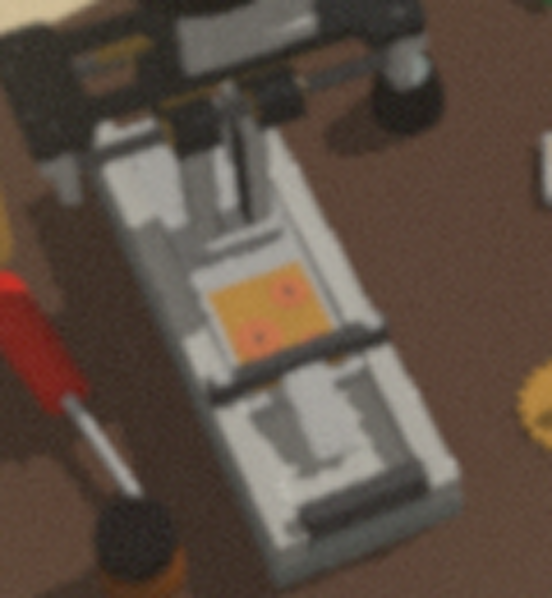

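The nose has passed under the crossbar, with the brass visible on both sides of it. The press is steady at 22 N, so I'll continue.

```bash
python3 -m jog '[-2,0,0,0,0,0, -4,0,0,0,0,0, -6,0,0,0,0,0, -8,0,0,0,0,0, -10,0,0,0,0,0, -12,0,0,0,0,0]';python3 -m jog '[-2,0,0,0,0,0, -4,0,0,0,0,0, -6,0,0,0,0,0, -8,0,0,0,0,0, -10,0,0,0,0,0, -12,0,0,0,0,0]'; python3 look.py n5.png
```

```text
clock: 7.4
eef_pos: [551.6, -125.1, 58.1]
eef_rot: [-1.571, -0.003, 2.928]
wrist_force: [-17.1, 3.8, 20.6]
finger_gap: 14.3
clock: 7.9
eef_pos: [561.9, -127.3, 58.2]
eef_rot: [-1.571, -0.007, 2.928]
wrist_force: [-27.5, 5.6, 29.4]
finger_gap: 14.3
```

View pics/n5.png

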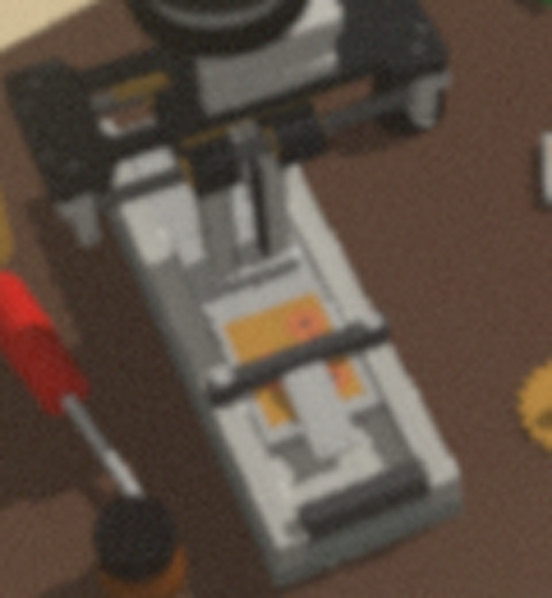

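```bash
python3 -m jog '[-2,-0.4,0,0,0,0, -4,-0.4,0,0,0,0, -6,-0.4,0,0,0,0, -8,-0.4,0,0,0,0, -10,-0.4,0,0,0,0]';python3 -m jog '[-2,0,0,0,0,0, -4,0,0,0,0,0, -6,0,0,0,0,0, -8,0,0,0,0,0, -10,0,0,0,0,0]'; python3 look.py n6.png
```

```text
clock: 8.37
eef_pos: [572.1, -129.5, 58.2]
eef_rot: [-1.571, -0.006, 2.928]
wrist_force: [-22.1, 4.2, 21.6]
finger_gap: 14.3
clock: 8.78
eef_pos: [582.2, -131.7, 58.2]
eef_rot: [-1.571, -0.005, 2.928]
wrist_force: [-19.2, 3.7, 20.3]
finger_gap: 14.3
```

View pics/n6.png

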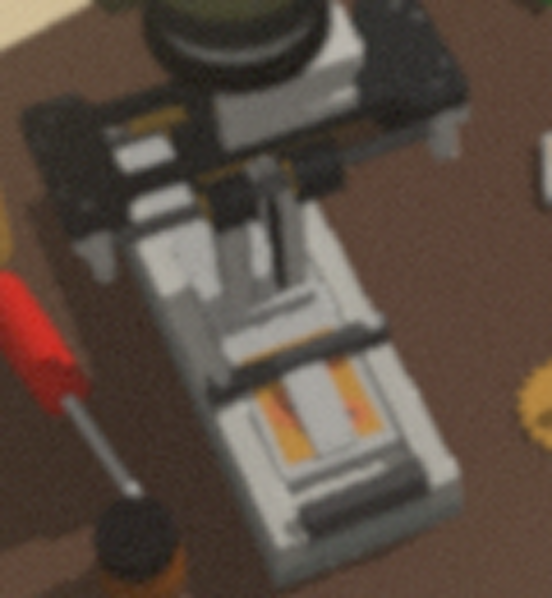

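The nose is near the end stop, with leaf lying on the brass. Roughly 15 mm remain.

```bash
python3 -m jog '[-2,0,0,0,0,0, -4,0,0,0,0,0, -6,0,0,0,0,0, -8,0,0,0,0,0]';python3 -m jog '[-1,0,0,0,0,0, -2,0,0,0,0,0, -3,0,0,0,0,0, -4,0,0,0,0,0]'; python3 look.py n7.png
```

```text
clock: 9.17
eef_pos: [590.1, -133.4, 58.2]
eef_rot: [-1.571, -0.005, 2.928]
wrist_force: [-19.2, 4.4, 20.0]
finger_gap: 14.1
clock: 9.5
eef_pos: [593.9, -134.2, 58.2]
eef_rot: [-1.571, -0.005, 2.928]
wrist_force: [-19.7, 4.8, 18.7]
finger_gap: 13.8
```

View pics/n7.png

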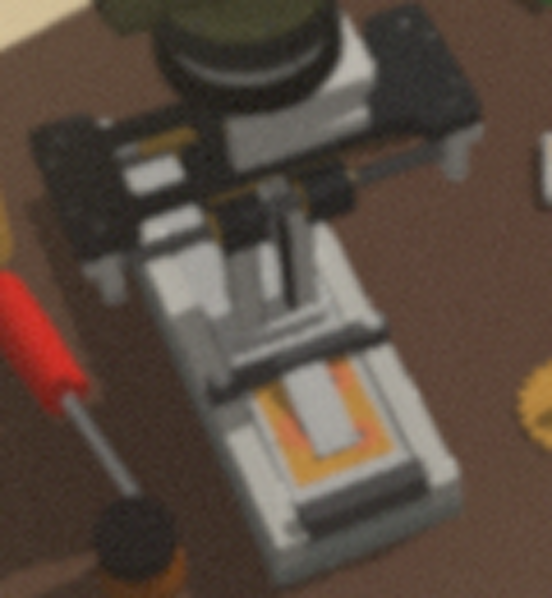

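```bash
python3 -m jog '[-1,0,0,0,0,0, -2,0,0,0,0,0, -3,0,0,0,0,0]';python3 -m jog '[-1,0,0,0,0,0, -2,0,0,0,0,0, -2,0,0,0,0,0]'; python3 look.py n8.png
```

```text
clock: 9.8
eef_pos: [596.9, -134.9, 58.2]
eef_rot: [-1.571, -0.005, 2.928]
wrist_force: [-18.6, 3.9, 18.3]
finger_gap: 14.0
clock: 10.05
eef_pos: [598.2, -135.1, 58.2]
eef_rot: [-1.571, -0.007, 2.928]
wrist_force: [-25.7, 5.8, 22.7]
finger_gap: 14.2
```

View pics/n8.png

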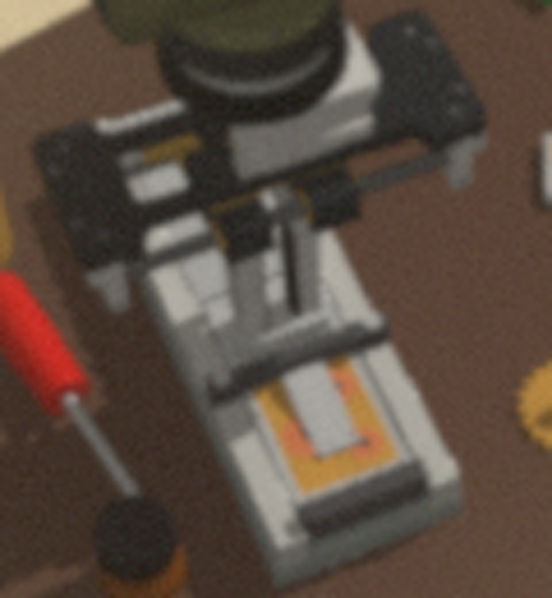

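The nose now meets the dark end stop, a step has appeared behind the tail at (215,310), and the forward force rose from 19 to 26 N. A further small push will confirm contact.

```bash
python3 -m jog '[-0.7,-0.3,0,0,0,0, -1.4,-0.3,0,0,0,0, -1.4,-0.3,0,0,0,0]'
```

```text
clock: 10.35
eef_pos: [598.4, -135.2, 58.2]
eef_rot: [-1.571, -0.01, 2.928]
wrist_force: [-34.1, 6.5, 26.3]
finger_gap: 14.1
```

The forward motion is blocked, so the carrier is home. I'll unload both axes together and then rise straight up.

```bash
python3 -m jog '[0.7,-0.5,0,0,0,0, 1.6,-1,0,0,0,0, 2.2,-1.5,0,0,0,0, 2.2,-1.5,0,0,0,0]'; python3 -m jog '[0,-0.6,0,0,0,0, 0.4,-1.5,0,0,0,0, 0.8,-3,0,0,0,0, 1,-8,0,0,0,0, 1,-18,0,0,0,0, 1,-32,0,0,0,0, 1,-50,0,0,0,0, 1,-70,0,0,0,0]'
```

```text
clock: 10.68
eef_pos: [598.0, -135.2, 58.4]
eef_rot: [-1.571, -0.004, 2.928]
wrist_force: [-7.9, 0.1, -1.6]
finger_gap: 13.8
clock: 11.35
eef_pos: [599.0, -135.3, 131.1]
eef_rot: [-1.571, 0.001, 2.928]
wrist_force: [0.2, 0.4, 0.2]
finger_gap: 14.1
```

```bash
python3 -m jog '[20,-20,0,0,0,0, 55,-40,0,0,0,0, 95,-50,0,0,0,0, 130,-60,0,0,0,0, 165,-60,0,0,0,0, 190,-60,0,0,0,0, 200,-60,0,0,0,0, 200,-60,0,0,0,0]'; python3 look.py n9.png
python3 - <<'E'
from h import *
c=manip.camera('top')
cv2.imwrite('pics/n9t.png',cv2.resize(c['img'][185:320,300:420,::-1],None,fx=4.3,fy=4.3,interpolation=cv2.INTER_CUBIC))
save(manip.camera('scene'),'full9.png')
E
```

```text
clock: 12.02
eef_pos: [402.9, -92.7, 190.8]
eef_rot: [-1.571, 0.003, 2.928]
wrist_force: [0.8, -0.0, 1.0]
finger_gap: 14.1
```

View pics/n9.png

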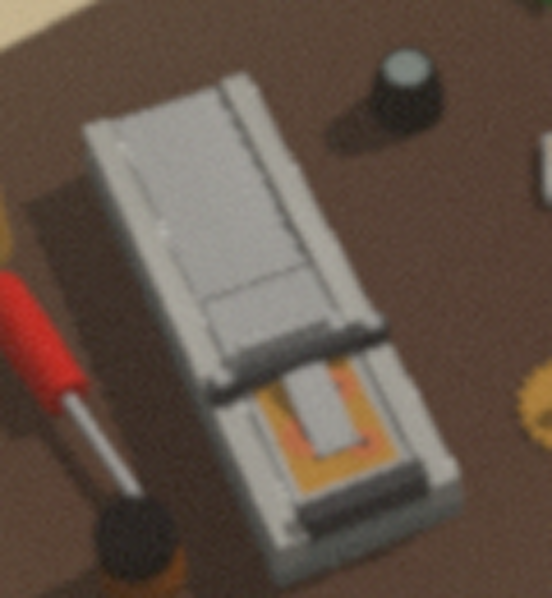

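View pics/n9t.png

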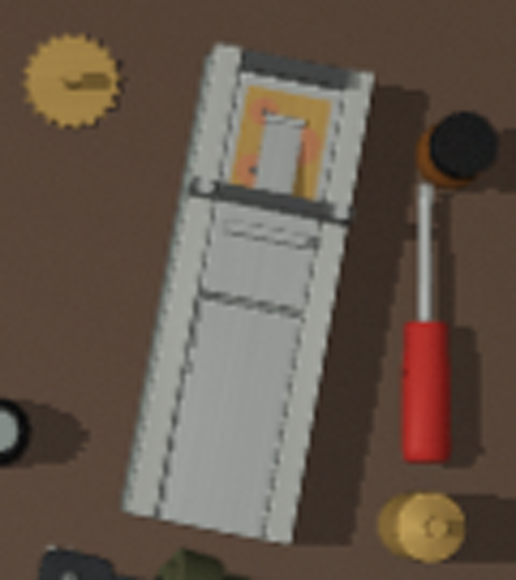

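View pics/full9.png

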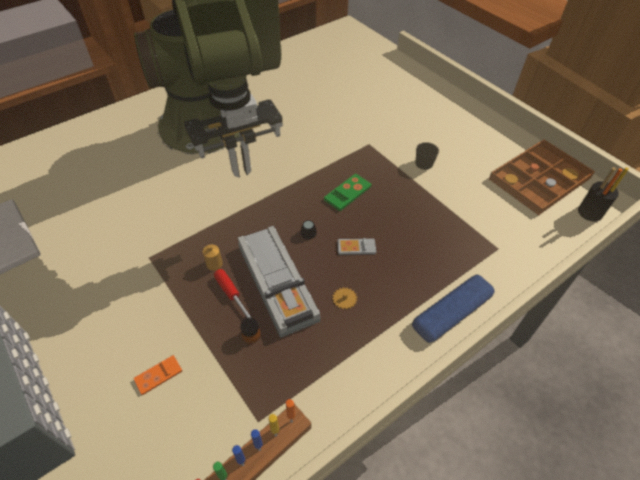

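Final views:
- **Nose:** it meets the end stop at scene crop (300,495), the same as while pushed.
- **Tail edge:** at top crop (250,300), about 51 mm behind the crossbar centre, where 52 mm is expected.
- **Sprung bed:** nearly level with the rails behind the tail, and the deep channel shadow is gone.
- **Other items:** unmoved.

```bash
python3 -c "
from cell import manip
print(manip.read_state()['wrist_force']);print(manip.sign_off())"
```

```text
[-0.07470225  0.16822563 -0.0891534 ]
the job is handed in; nothing more can be done
None
```

The carrier is loaded in the jig, and I handed the job in at about 12 s. With two fingertips behind the ledge I pressed the larger grey carrier fully down. I then slid it under the crossbar and leaf until the end stop blocked it, with forward force rising from 19 to 34 N and no further travel. After easing off the load I rose straight up and moved the hand away.

**Last checks**
- **Carrier:** its nose is at the end stop, and its tail is about 51 mm behind the crossbar centre, where 52 mm is expected.
- **Sprung bed:** it looks up behind the tail. I judged this from the vanished shadow in the channel, not from a measurement.
- **Robot and bench:** wrist force was about 0 N, and by eye in the pictures the other items had not moved.

**Disagreements**
- **Press force:** it reached about 35 N early on and 29 N at the leaf, above the 25 N called harmless. I eased it back to about 20 N each time, and saw no damage.
- **Camera views:** the two views differed by several millimetres along the jig's length, so I relied on contact forces for the final position.

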